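Lock the card rack's latch

TASK

Lock the card rack by pushing its latch knob with the fingertips through the L-shaped slot: along the long leg as far as it goes, then round the corner and fully home to the end of the short leg, and leave it there. Only push the knob, never pull it up, and leave the brass standoff, the jar and the screwdriver where they are.

Things in the scene. Friction and masses are not known exactly. Their poses are not given: they have to be found in the camera images.
- rack: Fixed card rack; origin on the bench under the latch; z up, x roughly the world's (turned up to 0.6 rad). Flat aluminium plate, top 80 mm high, x -90 to 90, y -70 to 95 mm; beyond it to y = -279 mm the card bay with a retaining bar, up to 81 mm high. L slot in the plate, 16 mm wide: long leg at x = 15 from y = 30 to the corner at y = -30; short leg from there to x = -17 (knob centres, mm).
- rack_corner (a point): where the knob's axis crosses the plate's top face (80 mm high) when it is at the corner of the slot
- rack_end (a point): the same with the knob at the end of the short leg, the locked position, 32 mm from the corner
- knob_top (a point): Centre of the top face of the latch knob, an upright dark steel cylinder 22 mm in diameter; its sides reach from 4 to 32 mm above the plate. It slides in the slot on a 12 mm shank, 2 mm free to each side, needs 2 to 4 N of sideways push, stays where it is left, and meets firm stops at the corner and at the end. Nothing else stands within 40 mm of its path.
- bolt (a joint): travel of knob and bolt along the long leg (the rack's -y), m: 0 at the open end, 0.060 at the corner; starts between 0 and 0.025
- crossing (a joint): travel of the knob along the short leg (the rack's -x), m: 0 in the long leg, 0.032 at the end; starts at 0. The slot lets it grow only with the bolt at about 0.058 or more
- knob (a joint): how far the knob is pulled up out of the plate, m: 0 to 0.012, held down by a spring of 3 to 5 N; to stay near 0
- standoff: loose brass standoff, 20 mm in diameter and 32 mm tall, standing upright on the rack's top plate near its corner at rack x = -58, y = 60 mm; origin at its foot. Leave it alone
- jar: loose closed jar, 52 mm in diameter and 70 mm tall, standing on the bench beyond the rack; origin at its foot. Leave it alone
- screwdriver: loose screwdriver, 160 mm long, blue handle 26 mm thick, lying on the bench on the rack's +y side; origin on the bench under its middle, x along it to the tip. Leave it alone

How it is judged:
On the way:
1. the knob has been pushed along the long leg to the corner, not yet into the short leg (value of joint bolt above 0.055 m and value of joint crossing below 0.012 m), for 0.05 s.
At the end, for the whole second after the job is handed in: The knob rests at the end of the short leg (at least 28.5 of 32 mm along it, bolt thrown at least 55 of 60 mm), down on its plate within 3 mm, and the standoff, jar and screwdriver are within 15 mm of where they stood (value of joint bolt above 0.055 m and value of joint crossing above 0.0285 m and value of joint knob below 0.003 m and velocity of joint crossing between -0.005 and 0.005 m/s and distance of each of standoff, jar, screwdriver from where it was at the start of the episode below 0.015 m); the robot touches nothing.
It fails at once if the knob is pulled up more than 5 mm (value of joint knob above 0.005 m).
It fails at once if the standoff is moved more than 15 mm or lifted (distance of standoff from where it was at the start of the episode above 0.015 m).
It fails at once if the jar is moved more than 15 mm or lifted (distance of jar from where it was at the start of the episode above 0.015 m).
It fails at once if the screwdriver is moved more than 15 mm or lifted (distance of screwdriver from where it was at the start of the episode above 0.015 m).
It also fails if it takes over 35 s, if anything falls off the work surface, if the arm or the gripper's body presses on something with over 40 N, if the wrist force passes 120 N, or if a joint passes its speed limit or range.

ROBOT

A 6-joint arm with a two-finger parallel gripper is mounted at the origin on the work surface. World frame = base frame: x ahead of the robot, y to its left, z up, the work surface at z = 0. Lengths are in m, angles in rad, forces in N, time in s.
With the tool pointing down it reaches from about 0.35 to 0.775 m from the base axis. Payload 7.3 kg.
Tool frame: the origin (TCP) lies on the centre line of the jaws, within the pads' length; the fingertips stand 11 mm ahead of it and the grasp point (between the pads) lies 8 mm behind it; z points along the fingers, y is the direction in which the jaws open and shut (so a half turn about z gives the same grasp; the last joint's range is limited). The gripper opens to 92 mm and grips with 3 to 60 N. Pads are 19 mm wide; open, the fingers measure 130 mm over their backs; the gripper's body (75 mm by 190 mm) begins 47 mm behind the grasp point.
Start: joints at [-1.34, 0.342, 1.524, -0, 1.275, -0.146], TCP at [0.193, -0.488, 0.206] pointing down, gripper open.
Joint ranges: [-2.53, 2.53], [-0.77, 2.02], [0.04, 2.7], [-1, 4.14], [0.28, 2.66], [-3.11, 3.11]. Speed limits (rad/s): [2.57, 2.57, 3.14, 3.14, 3.14, 3.14].

INTERFACE

Orientations are given as [roll, pitch, yaw] about the fixed x, y, z axes, in that order (R = Rz(yaw) Ry(pitch) Rx(roll)).
In Python, from cell import robot gives the robot as it stands.
- The arm moves only by the tool jog_arm, never from a script. Its argument "deltas" is one flat list of numbers, 6 for each row, row after row: the shift along the world's x, y, z in units of 0.1 m (1.0 is 0.1 m), then the turn, a rotation vector about the world's x, y, z in units of 90 degrees (1.0 is 90 degrees). A call has 1 to 5 rows; each row is the pose to reach, as a shift and turn from the pose commanded when the call began; what a row does not reach only later rows make up. A row lasts 1/12 s, in which the tool goes at most 41.7 mm and 7.16 degrees, less where a joint would pass 70% of its speed; a pose out of reach is approached as far as the arm can. A call with a number of a shift or a turn outside -1 to 1 is refused whole. A call with a gripper value outside its range is refused whole. "claw" is the opening, from 0 (shut) to 1 (fully open), set as the call begins (left out, the last holds). The fingers move at their own pace and stop on an object; "newtons" is the grip in N (left out, the last holds). Time passes only in rows, so rows that repeat a pose let the fingers close. It gives the time, the measured TCP pose, the force and the opening at its end, in the units of the state.
- robot.observe(): the state, without advancing time (a new reading comes with each control period).
- robot.read_camera(name): name is "side" or "top"; returns the picture (400x640x3 uint8, red, green, blue); there is no depth.
- robot.camera_params(name): a dict with "fx", "fy", "cx", "cy" (pixels), "R" (3x3) and "t" (3): a world point X has camera coordinates R X + t. Camera axes: x right, y down, z forward; pixel columns grow to the right and rows downward; lengths in m; the calibration is good to about 2 mm. A picture is of the moment at which its call begins. camera_params takes no time and is no camera call.
- robot.hand_in(): hands the job in, once; it reports no verdict.
The state is a dict: "time": time; "qpos": joint angles; "qvel": joint speeds; "joint_efforts": joint torques, N m; "tool_pos": TCP position; "tool_rot": TCP orientation; "contact_force": force on the tool from outside, world axes, zero at the start; "torque": the same for the moment, N m; "opening": finger opening in m.
Only numpy, scipy, OpenCV 4.12 (cv2) and the standard library are available. Lean on these libraries where they do the work, as an engineer would, in place of code of your own. Each camera call takes 0.05 s, during which the arm holds its last target. There are 200 camera calls.

## Working session

There is one attempt and no reset: what is moved stays moved. The work goes in short steps, Python scripts to look and compute and a tool call to move; the robot and the scene stay as the last step left them, time stands still between calls to the robot, and variables do not carry over. Pictures are saved under pics/ and viewed, about 8 in all and at most 12, crops included, and the job is handed in when it is done.

Besides the shell and the picture viewer there is one more tool, called after "Emit:" as name(argument=value, ...), one argument or row to a line, values as JSON. jog_arm: Moves the arm, as the interface text tells. Its arguments: {"type":"object","properties":{"deltas":{"type":"array","items":{"type":"number"}},"claw":{"type":"number"},"newtons":{"type":"number"}},"required":["deltas"]}

```bash
mkdir -p pics; python3 - <<'E'
from cell import robot
import cv2,numpy as np
for n in("side","top"):
    im=robot.read_camera(n); cv2.imwrite(f"pics/{n}0.png",im[:,:,::-1]); p=robot.camera_params(n)
    print(n,p["fx"],p["cx"],p["cy"],np.round(p["R"],3).tolist(),np.round(p["t"],3), "cam",np.round(-np.array(p["R"]).T@p["t"],3))
s=robot.observe();print(s["time"],s["tool_pos"],s["tool_rot"],s["opening"])
E
```

```text
side 464.9952068636243 312.28133784188344 202.39828948417147 [[0.74, -0.672, -0.023], [-0.395, -0.407, -0.824], [0.545, 0.618, -0.567]] [-0.382  0.397  0.349] cam [ 0.249 -0.311  0.516]
top 380.3027729525487 318.7604316263455 201.87213851641732 [[0.001, -1.0, -0.003], [-0.988, -0.0, -0.156], [0.156, 0.004, -0.988]] [0.119 0.669 0.649] cam [0.56  0.117 0.746]
0.1 [ 0.19308237 -0.48781269  0.20529897] [-3.14026148e+00 -1.68588524e-04  3.76800268e-01] 0.09199571806536572
```

View pics/top0.png

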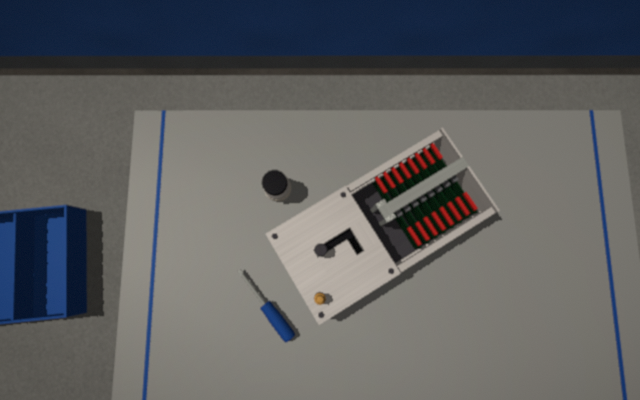

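View pics/side0.png

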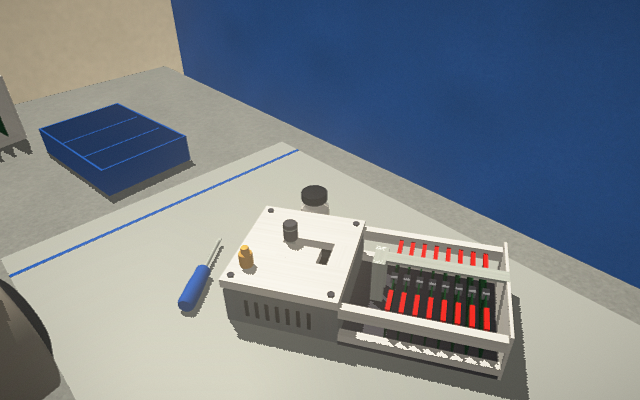

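Top view: plate corners are at about (267,235), (347,190), (400,270) and (320,323). The knob is near (320,250), the slot corner near (350,232) and its end near (360,252). The standoff is at (320,298), the jar at (275,183) and the screwdriver at (270,305).

```bash
cat > h.py <<'E'
import numpy as np,cv2
from cell import robot
def ray(n,uv,z):
    p=robot.camera_params(n);R=np.array(p["R"]);c=-R.T@np.array(p["t"])
    d=R.T@np.array([(uv[0]-p["cx"])/p["fx"],(uv[1]-p["cy"])/p["fy"],1]);return c+d*(z-c[2])/d[2]
def proj(n,X):
    p=robot.camera_params(n);q=np.array(p["R"])@X+p["t"];return np.array([p["fx"]*q[0]/q[2]+p["cx"],p["fy"]*q[1]/q[2]+p["cy"]])
E
python3 - <<'E'
from h import *
src=np.array([[90,95],[90,-70],[-90,-70],[-90,95]])/1000
def fit(P):
    a=src-src.mean(0);b=P-P.mean(0);H=a.T@b
    th=np.arctan2(H[0,1]-H[1,0],H[0,0]+H[1,1]);c,s=np.cos(th),np.sin(th);R=np.array([[c,-s],[s,c]])
    o=P.mean(0)-R@src.mean(0);return th,o,R,np.abs(P-(src@R.T+o)).max()
init={"top":[(267,235),(347,190),(400,270),(320,323)],"side":[(267,206),(366,222),(338,302),(221,282)]}
for n in init:
    im=cv2.imread(f"pics/{n}0.png");g=cv2.cvtColor(im,cv2.COLOR_BGR2GRAY)
    q=np.array(init[n],np.float32).reshape(-1,1,2)
    q=cv2.cornerSubPix(g,q.copy(),(4,4),(-1,-1),(3,50,.01)).reshape(-1,2)
    P=np.array([ray(n,x,.08)[:2] for x in q]);th,o,R,e=fit(P)
    print(n,q.round(1).tolist(),"yaw",th.round(4),"o",o.round(4),"err",e.round(4))
    for nm,v in dict(open=(15,30),corner=(15,-30),end=(-17,-30),stand=(-58,60)).items(): 
        w=R@(np.array(v)/1000)+o; print(nm,w.round(4),proj(n,np.r_[w,.08]).round(1))
    c=proj(n,np.r_[R@[.015,.02]+o,.112]).round().astype(int)
    m=(g<75).astype(np.uint8); x0,y0=c-45; 
    k=cv2.resize(im[y0:y0+90,x0:x0+90],None,fx=6,fy=6,interpolation=cv2.INTER_NEAREST);cv2.imwrite(f"pics/crop_{n}.png",k);print("crop origin",x0,y0)
a=cv2.imread("pics/crop_top.png");b=cv2.imread("pics/crop_side.png");cv2.imwrite("pics/crops.png",cv2.resize(np.hstack([a,b]),(800,400),interpolation=cv2.INTER_NEAREST))
E
```

```text
top [[270.3999938964844, 235.1999969482422], [345.1000061035156, 190.60000610351562], [400.5, 272.3999938964844], [318.70001220703125, 324.5]] yaw 0.5471 o [0.5787 0.0824] err 0.0069
open [0.5759 0.1159] [320.5 252.5]
corner [0.6071 0.0646] [349.8 234.5]
end [0.5798 0.048 ] [359.6 250.3]
stand [0.498  0.1035] [327.7 298.7]
crop origin 281 204
side [[267.0, 206.0], [363.5, 225.3000030517578], [338.8999938964844, 301.79998779296875], [218.3000030517578, 279.20001220703125]] yaw 0.5337 o [0.5789 0.0813] err 0.0089
open [0.5765 0.1148] [289.1 240.6]
corner [0.6071 0.0631] [328.1 247.6]
end [0.5795 0.0468] [322. 262.]
stand [0.4984 0.1035] [250.7 269.4]
crop origin 249 179
```

View pics/crops.png

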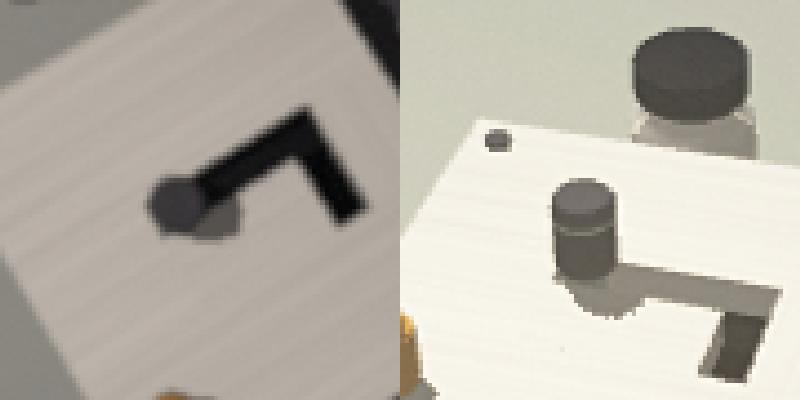

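The crops show the knob's top-face centre at about (321.5,250.1) in top and (290.4,222.4) in side. The slot's outer corner is at about (350.1,227.6) and the middle of its end wall at (360.9,252.6), both in top.

```bash
python3 - <<'E'
from h import *
th=.541;c,s=np.cos(th),np.sin(th);R=np.array([[c,-s],[s,c]]);o=np.array([.5788,.0819])
for n,uv,z in [("top",(321.5,250.1),.112),("side",(290.4,222.4),.112),("top",(350.1,227.6),.08),("top",(360.9,252.6),.08),("side",(249+384/4.444,179+287/4.444),.08),("side",(249+322/4.444,179+379/4.444),.08)]:
    w=ray(n,uv,z)[:2];print(n,w.round(4),"rack",(R.T@(w-o)*1000).round(1))
# edges: refine yaw from plate edge lines
for n,lo in (("top",[(270,235),(345,191),(400,271),(319,323)]),):
    im=cv2.imread(f"pics/{n}0.png");hsv=cv2.cvtColor(im,cv2.COLOR_BGR2HSV)
    print([im[y,x].tolist() for x,y in((300,240),(340,280),(250,200),(230,300))])
    g=im[...,2];print(im[215:260:3,300].tolist())
E
```

```text
top [0.5791 0.1142] rack [16.9 27.5]
side [0.5806 0.114 ] rack [18.  26.6]
top [0.6193 0.0639] rack [ 25.5 -36.3]
top [0.5758 0.0457] rack [-21.2 -29.5]
side [0.6211 0.0624] rack [ 26.2 -38.5]
side [0.5757 0.0438] rack [-22.2 -31. ]
[[166, 175, 183], [163, 171, 180], [126, 133, 137], [128, 134, 136]]
[[167, 176, 184], [163, 172, 180], [167, 176, 184], [165, 174, 183], [165, 175, 182], [166, 175, 183], [164, 173, 181], [165, 174, 183], [168, 177, 185], [165, 173, 181], [168, 177, 186], [167, 176, 184], [167, 176, 184], [163, 173, 181], [167, 176, 184]]
```

The knob is at about (0.5795, 0.114), with the rack yaw about 0.54. From the knob and slot together, the rack origin is about (0.5807, 0.0829), the corner (0.609, 0.065) and the end (0.5815, 0.0485). I'll close the fingers, turn the tool in line with the rack, and travel at height to behind the knob.

Emit:
jog_arm(
  deltas=[0.56,1.0,0,0,0,0.104,0.56,1.0,0,0,0,0.104,0.56,1.0,0,0,0,0.104],
  claw=0,
  newtons=20,
)

```text
time: 0.35
tool_pos: [0.2496, -0.3856, 0.2052]
tool_rot: [-3.139, -0.001, 0.542]
contact_force: [-0.1, 0.2, -0.3]
opening: 0.0759
```

Emit:
jog_arm(
  deltas=[0.57,1.0,0,0,0,0,0.57,1.0,0,0,0,0,0.57,1.0,0,0,0,0],
)

```text
time: 0.6
tool_pos: [0.3067, -0.2854, 0.2057]
tool_rot: [-3.14, -0.0, 0.54]
contact_force: [0.4, -0.8, 0.1]
opening: 0.0564
```

Emit:
jog_arm(
  deltas=[0.57,1.0,0,0,0,0,0.57,1.0,0,0,0,0,0.57,1.0,0,0,0,0],
)

```text
time: 0.85
tool_pos: [0.3637, -0.1855, 0.2058]
tool_rot: [-3.141, -0.0, 0.541]
contact_force: [-0.1, -0.5, 0.2]
opening: 0.0365
```

Emit:
jog_arm(
  deltas=[0.57,1.0,0,0,0,0,0.57,1.0,0,0,0,0,0.57,1.0,0,0,0,0],
)

```text
time: 1.1
tool_pos: [0.4209, -0.0855, 0.2059]
tool_rot: [-3.141, -0.0, 0.541]
contact_force: [1.2, -0.1, -0.1]
opening: 0.0166
```

Emit:
jog_arm(
  deltas=[0.57,1.0,0,0,0,0,0.57,1.0,0,0,0,0,0.57,1.0,0,0,0,0],
)

```text
time: 1.35
tool_pos: [0.478, 0.0146, 0.2058]
tool_rot: [-3.141, -0.0, 0.541]
contact_force: [-0.4, -0.2, -0.0]
opening: 0.0006
```

Emit:
jog_arm(
  deltas=[0.57,1.0,0,0,0,0,0.57,1.0,0,0,0,0,0.57,1.0,0,0,0,0],
)

```text
time: 1.6
tool_pos: [0.5349, 0.1147, 0.2055]
tool_rot: [-3.141, 0.0, 0.541]
contact_force: [0.5, -0.5, 1.3]
opening: 0.0007
```

Emit:
jog_arm(
  deltas=[0.175,0.44,0,0,0,0,0.175,0.44,0,0,0,0,0.175,0.44,-0.35,0,0,0,0.175,0.44,-0.7,0,0,0,0.175,0.44,-0.7,0,0,0],
)

```text
time: 2.02
tool_pos: [0.5471, 0.1553, 0.1293]
tool_rot: [-3.137, 0.012, 0.541]
contact_force: [-1.7, -0.3, -1.2]
opening: 0.0006
```

```bash
python3 - <<'E'
from h import *
a=robot.read_camera("side")[130:310,190:400,::-1];b=robot.read_camera("top")[170:350,230:440,::-1]
cv2.imwrite("pics/two1.png",cv2.resize(np.hstack([a,b]),(800,343)))
s=robot.observe();print(s["tool_pos"],s["contact_force"])
E
```

```text
[0.55093094 0.15547607 0.13545874] [-0.10198729  0.85998036  1.1338197 ]
```

View pics/two1.png

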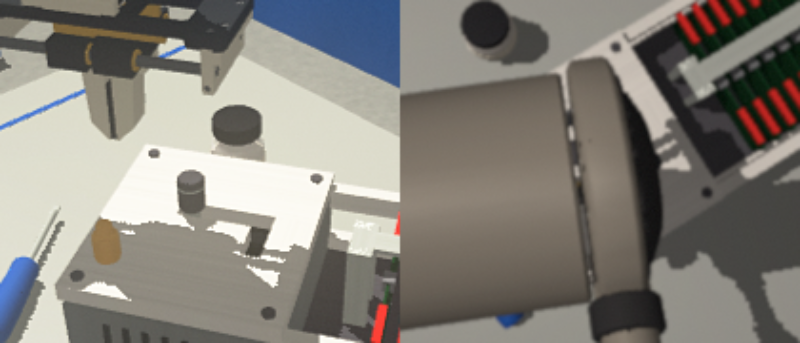

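The side view shows the closed fingers behind the knob on its +y side. The knob is free near the start of the long leg, and everything else is untouched. Next I descend to knob height.

Emit:
jog_arm(
  deltas=[0,0,-0.16,0,0,0,0,0,-0.32,0,0,0,0,0,-0.32,0,0,0,0,0,-0.32,0,0,0],
)

```text
time: 2.45
tool_pos: [0.5525, 0.1556, 0.1057]
tool_rot: [3.141, -0.002, 0.54]
contact_force: [0.4, -0.5, 0.9]
opening: 0.0005
```

Emit:
jog_arm(
  deltas=[0.05,-0.086,0,0,0,0,0.1,-0.17,0,0,0,0,0.1,-0.17,0,0,0,0],
)

```text
time: 2.7
tool_pos: [0.5638, 0.1369, 0.1055]
tool_rot: [3.139, -0.003, 0.539]
contact_force: [-0.8, 0.4, -0.0]
opening: 0.0004
```

Emit:
jog_arm(
  deltas=[0.03,-0.043,0,0,0,0,0.06,-0.086,0,0,0,0,0.085,-0.13,0,0,0,0,0.11,-0.17,0,0,0,0,0.11,-0.17,0,0,0,0],
)

```text
time: 3.12
tool_pos: [0.5732, 0.1209, 0.1039]
tool_rot: [3.141, 0.0, 0.539]
contact_force: [0.1, 0.2, 0.3]
opening: 0.0005
```

Emit:
jog_arm(
  deltas=[0.026,-0.043,0,0,0,0,0.051,-0.086,0,0,0,0,0.077,-0.13,0,0,0,0,0.103,-0.17,0,0,0,0,0.103,-0.17,0,0,0,0],
)

```text
time: 3.53
tool_pos: [0.5836, 0.1039, 0.104]
tool_rot: [3.141, -0.0, 0.539]
contact_force: [-0.7, 0.3, 0.5]
opening: 0.0004
```

```bash
python3 - <<'E'
from h import *
a=robot.read_camera("side")[130:310,190:400,::-1]
cv2.imwrite("pics/s2.png",cv2.resize(a,None,fx=3,fy=3))
s=robot.observe();print(s["tool_pos"],s["contact_force"])
E
```

```text
[0.58325916 0.10430121 0.10386357] [-0.12979021  0.13190642  0.0231478 ]
```

View pics/s2.png

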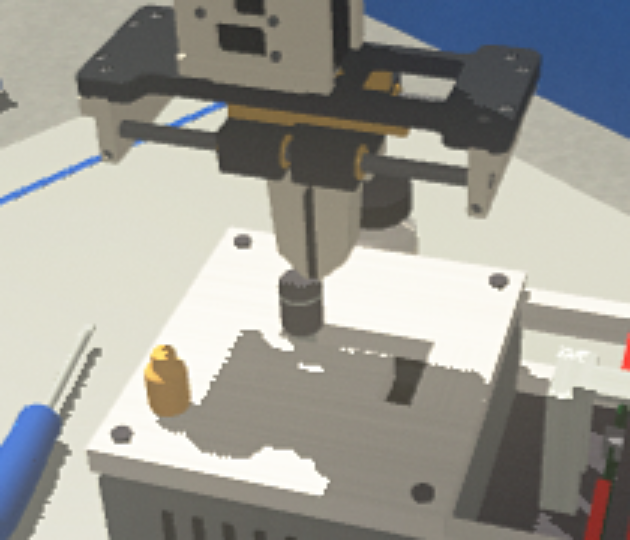

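```bash
python3 - <<'E'
from h import *
p=robot.observe()["tool_pos"]
print("tip proj",proj("side",np.array([p[0],p[1],p[2]-.011])))
for z in(.08,.093,.105,.12): print(z,ray("side",(293.5,222.5),z).round(4))
th=.541;c,s=np.cos(th),np.sin(th);R=np.array([[c,-s],[s,c]]);o=np.array([.5807,.0829])
print("rack",R.T@(p[:2]-o))
X=np.array([.5795,.114]);print("knob proj",proj("side",np.r_[X,.112]),proj("side",np.r_[X,.084]))
print(robot.observe()["qpos"])
E
```

```text
tip proj [296.74106069 234.99061415]
0.08 [0.6101 0.1441 0.08  ]
0.093 [0.5994 0.1305 0.093 ]
0.105 [0.5894 0.118  0.105 ]
0.12 [0.577  0.1023 0.12  ]
rack [0.01321518 0.01702704]
knob proj [289.83598902 222.69957275] [290.78398232 237.84131552]
[ 4.77095232e-02  5.57376154e-01  1.47201506e+00 -1.11688620e-04
  1.11215253e+00  1.07920742e+00]
```

```bash
python3 - <<'E'
from h import *
th=.541;c,s=np.cos(th),np.sin(th);R=np.array([[c,-s],[s,c]])
for nm,p,f,vis in(("two1",np.array([.5509,.1555,.1355]),1.905,(114,137)),("s2",np.array([.5833,.1043,.1039]),3,(312,280))):
    print(nm,"seen",np.array(vis)/f+[190,130])
    for dx in(-.0095,.0095):
        for dy in (-.019,-.01,0,.01,.019):
            w=p+np.r_[R@[dx,dy],-.011];print((dx,dy),proj("side",w).round(1),((proj("side",w)-[190,130])*f).round())
E
python3 - <<'E'
import cv2
a=cv2.imread("pics/two1.png")[60:240,40:340]
b=cv2.imread("pics/s2.png")[150:370,220:440]
import numpy as np
a=cv2.resize(a,(400,240));b=cv2.resize(b,(400,400));a=cv2.copyMakeBorder(a,0,160,0,0,0)
cv2.imwrite("pics/z.png",np.hstack([a,b]))
E
```

```text
two1 seen [249.84251969 201.9160105 ]
(-0.0095, -0.019) [265.7 217.4] [144. 167.]
(-0.0095, -0.01) [259.8 216.5] [133. 165.]
(-0.0095, 0) [253.4 215.4] [121. 163.]
(-0.0095, 0.01) [246.9 214.3] [108. 161.]
(-0.0095, 0.019) [241.2 213.4] [ 98. 159.]
(0.0095, -0.019) [270.5 209.9] [153. 152.]
(0.0095, -0.01) [264.7 209. ] [142. 151.]
(0.0095, 0) [258.4 208. ] [130. 149.]
(0.0095, 0.01) [252.1 207. ] [118. 147.]
(0.0095, 0.019) [246.4 206.1] [108. 145.]
s2 seen [294.         223.33333333]
(-0.0095, -0.019) [307.3 241.1] [352. 333.]
(-0.0095, -0.01) [301.3 240.1] [334. 330.]
(-0.0095, 0) [294.7 238.9] [314. 327.]
(-0.0095, 0.01) [288.1 237.8] [294. 323.]
(-0.0095, 0.019) [282.3 236.8] [277. 320.]
(0.0095, -0.019) [311.1 233.2] [363. 309.]
(0.0095, -0.01) [305.3 232.2] [346. 307.]
(0.0095, 0) [298.8 231.1] [326. 303.]
(0.0095, 0.01) [292.4 230. ] [307. 300.]
(0.0095, 0.019) [286.6 229. ] [290. 297.]
```

View pics/z.png

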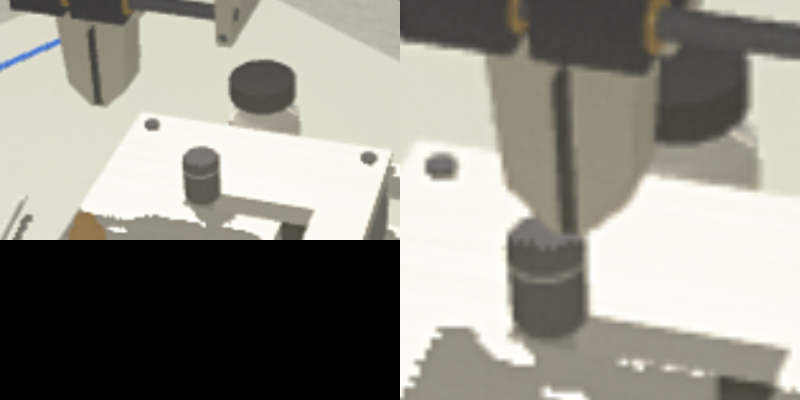

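The fingertip appears about 15 px higher in the side view than the tool reading predicts, and it passed over the knob, which hasn't moved. So the real tips seem to stand about 25–29 mm higher than reported, or the tool is offset horizontally. I'll back off the same way and probe downwards over bare plate.

Emit:
jog_arm(
  deltas=[-0.12,0.2,0,0,0,0,-0.247,0.411,0,0,0,0,-0.247,0.411,0,0,0,0,-0.247,0.411,-0.05,0,0,0,-0.247,0.411,-0.1,0,0,0],
)

```text
time: 4.0
tool_pos: [0.5587, 0.1459, 0.0939]
tool_rot: [3.141, -0.001, 0.541]
contact_force: [0.0, -0.4, 0.4]
opening: 0.0005
```

Emit:
jog_arm(
  deltas=[0,0,-0.01,0,0,0,0,0,-0.02,0,0,0,0,0,-0.03,0,0,0,0,0,-0.04,0,0,0,0,0,-0.04,0,0,0],
)

```text
time: 4.42
tool_pos: [0.5584, 0.1456, 0.0897]
tool_rot: [-3.142, 0.0, 0.54]
contact_force: [-0.5, 0.1, 0.2]
opening: 0.0002
```

Emit:
jog_arm(
  deltas=[0,0,-0.01,0,0,0,0,0,-0.02,0,0,0,0,0,-0.03,0,0,0,0,0,-0.03,0,0,0],
)

```text
time: 4.75
tool_pos: [0.5582, 0.1459, 0.0867]
tool_rot: [-3.142, 0.0, 0.54]
contact_force: [-0.1, -0.2, -0.9]
opening: 0.0006
```

Emit:
jog_arm(
  deltas=[0,0,-0.01,0,0,0,0,0,-0.02,0,0,0,0,0,-0.03,0,0,0,0,0,-0.03,0,0,0],
)

```text
time: 5.08
tool_pos: [0.5582, 0.1459, 0.0837]
tool_rot: [-3.142, 0.0, 0.54]
contact_force: [-0.2, 0.2, 0.6]
opening: 0.0004
```

```bash
python3 - <<'E'
from h import *
a=robot.read_camera("side")[130:310,190:400,::-1]
cv2.imwrite("pics/s3.png",cv2.resize(a,None,fx=3,fy=3))
s=robot.observe();p=s["tool_pos"];print(p,s["contact_force"])
print("tip pred crop px",(proj("side",p-[0,0,.011])-[190,130])*3)
E
```

```text
[0.55820777 0.14592849 0.08379147] [0.73556063 0.45983574 0.41088479]
tip pred crop px [230.17685579 330.58226241]
```

View pics/s3.png

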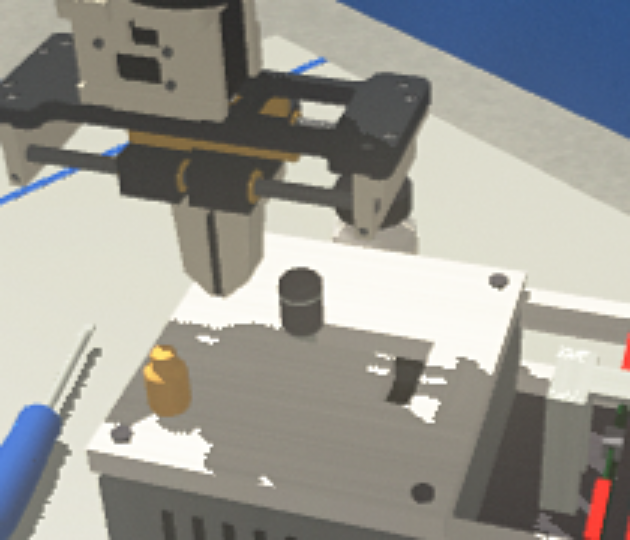

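The fingers went 7 mm below the plate's reported height without any force, so the offset is vertical and the tips are really at about z 0.10. The tip shows at crop pixel (218,293), the knob is unmoved at (300,280), and the standoff is untouched. I'll go 10 mm lower, then push.

Emit:
jog_arm(
  deltas=[0,0,-0.03,0,0,0,0,0,-0.06,0,0,0,0,0,-0.08,0,0,0,0,0,-0.1,0,0,0,0,0,-0.1,0,0,0],
)

```text
time: 5.55
tool_pos: [0.558, 0.1459, 0.0733]
tool_rot: [-3.141, 0.001, 0.54]
contact_force: [-0.2, -0.0, -0.3]
opening: 0.0004
```

Emit:
jog_arm(
  deltas=[0.026,-0.034,0,0,0,0,0.05,-0.07,0,0,0,0,0.076,-0.11,0,0,0,0,0.09,-0.14,0,0,0,0,0.09,-0.14,0,0,0,0],
)

```text
time: 5.97
tool_pos: [0.5679, 0.1312, 0.074]
tool_rot: [3.141, -0.001, 0.539]
contact_force: [-0.5, 0.9, 0.0]
opening: 0.0006
```

Emit:
jog_arm(
  deltas=[0.026,-0.043,0,0,0,0,0.051,-0.086,0,0,0,0,0.077,-0.129,0,0,0,0,0.103,-0.171,0,0,0,0],
)

```text
time: 6.3
tool_pos: [0.578, 0.1145, 0.074]
tool_rot: [3.142, -0.0, 0.54]
contact_force: [-0.1, 2.5, -0.2]
opening: 0.0004
```

```bash
python3 - <<'E'
from h import *
a=robot.read_camera("side")[130:310,190:400,::-1]
cv2.imwrite("pics/s4.png",cv2.resize(a,None,fx=3,fy=3))
s=robot.observe();p=s["tool_pos"];print(p,s["contact_force"])
E
```

```text
[0.5785222  0.11354224 0.07403011] [0.95062131 0.43254865 0.01715372]
```

View pics/s4.png

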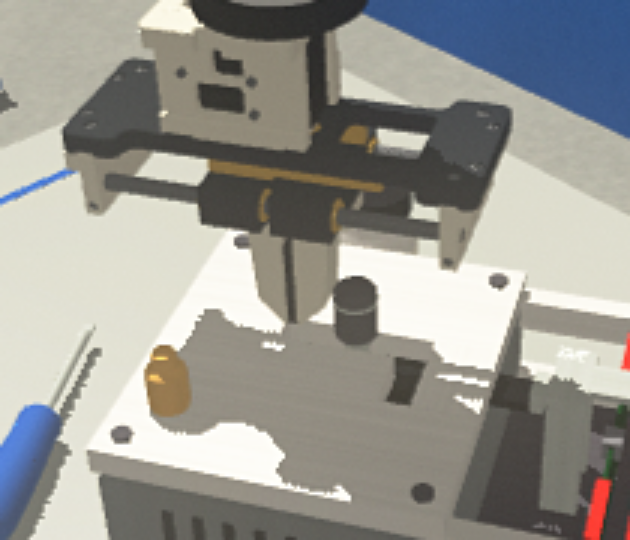

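The push works: the knob top has moved to crop pixel (355,290), about 27 mm ahead of the tool centre, and stays down. About 30 mm remains to the corner, with small steps at the end.

Emit:
jog_arm(
  deltas=[0.026,-0.043,0,0,0,0,0.051,-0.086,0,0,0,0,0.077,-0.129,0,0,0,0,0.103,-0.171,0,0,0,0,0.129,-0.214,0,0,0,0],
)

```text
time: 6.77
tool_pos: [0.5908, 0.093, 0.074]
tool_rot: [3.141, -0.0, 0.54]
contact_force: [-0.3, 3.2, 0.6]
opening: 0.0004
```

Emit:
jog_arm(
  deltas=[0.01,-0.017,0,0,0,0,0.01,-0.017,0,0,0,0],
)

```text
time: 6.93
tool_pos: [0.5918, 0.0909, 0.0739]
tool_rot: [3.141, 0.0, 0.54]
contact_force: [-0.5, 0.3, -0.5]
opening: 0.0005
```

Emit:
jog_arm(
  deltas=[0.01,-0.017,0,0,0,0,0.01,-0.017,0,0,0,0],
)

```text
time: 7.1
tool_pos: [0.5924, 0.0897, 0.0738]
tool_rot: [3.142, 0.0, 0.54]
contact_force: [-0.5, 1.8, 0.8]
opening: 0.0004
```

Emit:
jog_arm(
  deltas=[0.01,-0.017,0,0,0,0,0.01,-0.017,0,0,0,0],
)

```text
time: 7.27
tool_pos: [0.5929, 0.0889, 0.0738]
tool_rot: [-3.14, 0.001, 0.54]
contact_force: [-1.9, 2.8, 1.1]
opening: 0.0005
```

Emit:
jog_arm(
  deltas=[0.01,-0.017,0,0,0,0,0.01,-0.017,0,0,0,0],
)

```text
time: 7.43
tool_pos: [0.5931, 0.0884, 0.0738]
tool_rot: [-3.138, 0.001, 0.54]
contact_force: [-5.2, 8.4, 3.2]
opening: 0.0005
```

Emit:
jog_arm(
  deltas=[0.01,-0.017,0,0,0,0,0.01,-0.017,0,0,0,0],
)

```text
time: 7.6
tool_pos: [0.5933, 0.088, 0.0738]
tool_rot: [-3.136, 0.002, 0.541]
contact_force: [-6.0, 13.0, 4.4]
opening: -0.0001
```

```bash
python3 - <<'E'
from h import *
a=robot.read_camera("side")[130:310,190:400,::-1]
cv2.imwrite("pics/s5.png",cv2.resize(a,None,fx=3,fy=3))
s=robot.observe();p=s["tool_pos"];print(p,s["contact_force"])
print("corner top px",(proj("side",np.array([.609,.065,.112]))-[190,130])*3)
E
```

```text
[0.59331508 0.08802931 0.07383273] [-6.84684156 12.80874351  5.02971582]
corner top px [414.3551741 297.0022711]
```

View pics/s5.png

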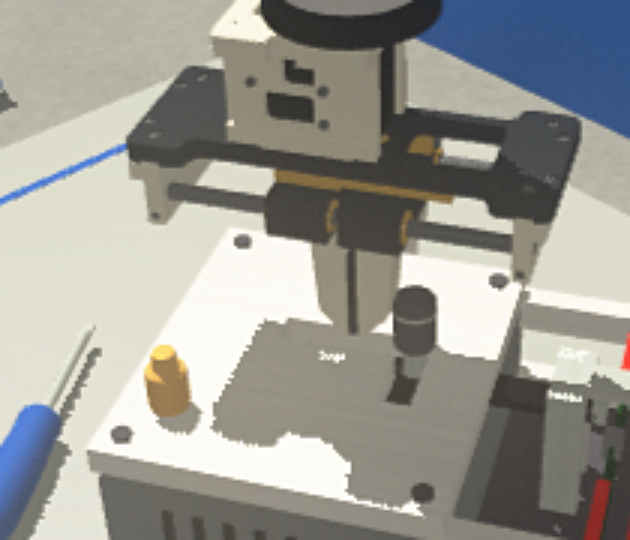

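The knob is at the corner, at crop pixel (415,300) against (414,297) expected, with firm stop force of about 14 N and the knob held down. Now I back off and swing round to its +x side.

Emit:
jog_arm(
  deltas=[-0.06,0.1,0,0,0,0,-0.113,0.189,0,0,0,0,-0.113,0.189,0,0,0,0,0.04,0.28,0,0,0,0,0.196,0.374,0,0,0,0],
)

```text
time: 8.07
tool_pos: [0.6153, 0.122, 0.0743]
tool_rot: [3.141, 0.0, 0.54]
contact_force: [0.4, 0.1, -0.2]
opening: 0.0003
```

Emit:
jog_arm(
  deltas=[0,0,0,0,0,0,0.12,-0.2,0,0,0,0,0.237,-0.394,0,0,0,0,0.237,-0.394,0,0,0,0,0.237,-0.394,0,0,0,0],
)

```text
time: 8.48
tool_pos: [0.6388, 0.0814, 0.0736]
tool_rot: [3.141, 0.001, 0.538]
contact_force: [0.4, -0.1, 0.6]
opening: 0.0006
```

```bash
python3 - <<'E'
from h import *
a=robot.read_camera("side")[130:310,190:400,::-1]
cv2.imwrite("pics/s6.png",cv2.resize(a,None,fx=3,fy=3))
s=robot.observe();p=s["tool_pos"];print(p,s["contact_force"])
th=.541;c,s=np.cos(th),np.sin(th);R=np.array([[c,-s],[s,c]]);o=np.array([.5807,.0829])
print("rack",R.T@(p[:2]-o))
E
```

```text
[0.6382874  0.08234714 0.07366543] [-0.44180299  0.73146087 -0.61946282]
rack [ 0.04907886 -0.03013104]
```

View pics/s6.png

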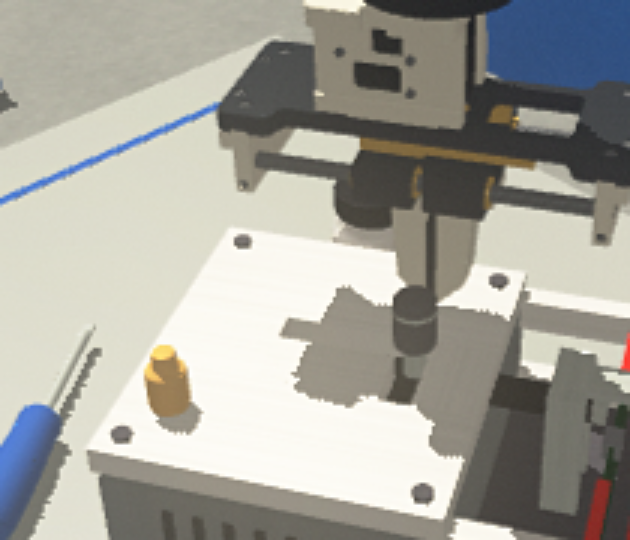

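The knob stayed at the corner, at (415,300), and the fingers stand behind it on its +x side. Now I push along the rack's -x.

Emit:
jog_arm(
  deltas=[-0.043,-0.026,0,0,0,0,-0.086,-0.052,0,0,0,0,-0.129,-0.077,0,0,0,0,-0.171,-0.103,0,0,0,0,-0.171,-0.103,0,0,0,0],
)

```text
time: 8.95
tool_pos: [0.6206, 0.0726, 0.0741]
tool_rot: [-3.141, 0.001, 0.54]
contact_force: [-0.0, 0.8, 0.5]
opening: 0.0007
```

Emit:
jog_arm(
  deltas=[-0.034,-0.021,0,0,0,0,-0.069,-0.041,0,0,0,0,-0.103,-0.062,0,0,0,0,-0.103,-0.062,0,0,0,0],
)

```text
time: 9.28
tool_pos: [0.6107, 0.0661, 0.074]
tool_rot: [-3.141, 0.001, 0.54]
contact_force: [0.2, 0.5, 0.5]
opening: 0.0005
```

Emit:
jog_arm(
  deltas=[-0.034,-0.021,0,0,0,0,-0.069,-0.041,0,0,0,0,-0.086,-0.052,0,0,0,0],
)

```text
time: 9.53
tool_pos: [0.6024, 0.0609, 0.074]
tool_rot: [3.141, 0.0, 0.54]
contact_force: [1.7, 2.6, 1.1]
opening: 0.0006
```

Emit:
jog_arm(
  deltas=[-0.017,-0.01,0,0,0,0,-0.017,-0.01,0,0,0,0],
)

```text
time: 9.7
tool_pos: [0.6022, 0.0607, 0.0742]
tool_rot: [3.141, -0.003, 0.54]
contact_force: [4.2, 3.6, -1.8]
opening: 0.0003
```

Emit:
jog_arm(
  deltas=[-0.017,-0.01,0,0,0,0,-0.017,-0.01,0,0,0,0],
)

```text
time: 9.87
tool_pos: [0.6019, 0.0605, 0.0745]
tool_rot: [3.14, -0.007, 0.54]
contact_force: [9.4, 6.9, -3.2]
opening: 0.0003
```

```bash
python3 - <<'E'
from h import *
im=robot.read_camera("side");a=im[130:310,190:400,::-1]
cv2.imwrite("pics/s7.png",cv2.resize(a,None,fx=3,fy=3))
s=robot.observe();p=s["tool_pos"];print(p,s["contact_force"])
print("end top px",(proj("side",np.array([.5815,.0485,.112]))-[190,130])*3,"4mm short",(proj("side",np.array([.5849,.0506,.112]))-[190,130])*3)
E
```

```text
[0.60188874 0.06048392 0.0745091 ] [ 8.31323778  6.49474882 -2.92548616]
end top px [395.82197271 338.9846169 ] 4mm short [398.10252644 333.55322318]
```

View pics/s7.png

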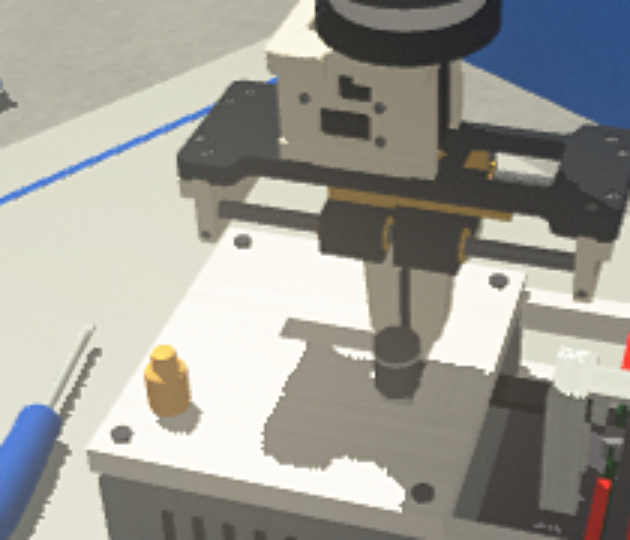

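The knob top is at about (397,342) against (396,339) predicted for the end, the short leg is fully covered, and the knob is down. I retract straight back first, then lift.

Emit:
jog_arm(
  deltas=[0.04,0.024,0,0,0,0,0.1,0.06,0,0,0,0,0.2,0.12,0,0,0,0,0.3,0.18,0,0,0,0,0.3,0.18,0,0,0,0],
)

```text
time: 10.33
tool_pos: [0.6306, 0.0777, 0.0737]
tool_rot: [3.141, -0.0, 0.541]
contact_force: [-0.7, -0.1, 0.2]
opening: 0.0006
```

Emit:
jog_arm(
  deltas=[0,0,0.3,0,0,0,0,0,0.6,0,0,0,0,0,0.9,0,0,0,0,0,1.0,0,0,0,0,0,1.0,0,0,0],
)

```text
time: 10.75
tool_pos: [0.6306, 0.0768, 0.1771]
tool_rot: [3.138, -0.005, 0.54]
contact_force: [0.6, -0.6, -0.5]
opening: 0.0003
```

```bash
python3 - <<'E'
from h import *
im=robot.read_camera("side");a=im[130:310,190:400,::-1]
cv2.imwrite("pics/s8.png",cv2.resize(a,None,fx=3,fy=3))
s=robot.observe();print(s["time"],s["tool_pos"],s["contact_force"])
E
```

```text
10.8 [0.62944002 0.07688882 0.17454333] [ 0.09876628 -0.4057546   0.07362116]
```

View pics/s8.png

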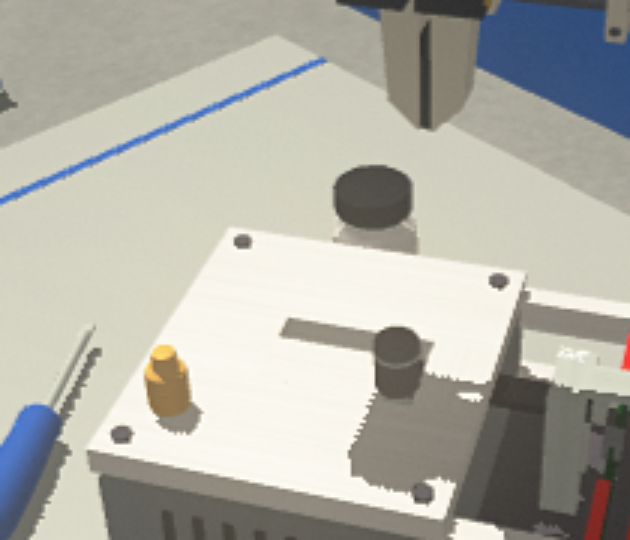

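```bash
python3 - <<'E'
from h import *
g=lambda f:cv2.imread("pics/"+f,0)
t=g("s6.png")[318:358,386:444]   # knob lower side at corner
for f in("s5.png","s6.png","s7.png","s8.png"):
    r=cv2.matchTemplate(g(f)[250:440,330:500],t,cv2.TM_CCOEFF_NORMED);_,v,_,l=cv2.minMaxLoc(r);print(f,round(v,2),(l[0]+330-386,l[1]+250-318))
c=lambda x,y:(proj("side",np.array([x,y,.1]))-[190,130])*3
print("expected 32mm",c(.5815,.0485)-c(.609,.065))
im=g("s8.png");d=(im<110)[315:420,365:430]
n,L,S,_=cv2.connectedComponentsWithStats((im<105).astype(np.uint8)[300:420,360:440]);print(S[:4])
print("knob px at end, column profile x=398:",im[318:410:3,398].tolist())
E
```

```text
s5.png 0.82 (0, 0)
s6.png 1.0 (0, 0)
s7.png 0.86 (-17, 43)
s8.png 0.8 (-17, 44)
expected 32mm [-18.33253459  42.32244253]
[[   0    0   80  120 6903]
 [  15   28   45   36 1333]
 [  16   60   47   39 1364]]
knob px at end, column profile x=398: [246, 248, 231, 124, 83, 87, 87, 88, 89, 89, 87, 90, 90, 89, 90, 104, 114, 97, 88, 89, 88, 87, 86, 86, 85, 86, 88, 112, 126, 134, 138]
```

The knob's measured shift from corner to end is (-17,44) px, against (-18,42) expected for 32 mm, so it is fully home. The arm is clear, so I'm handing in.

```bash
python3 -c "
from cell import robot
print(robot.hand_in());print(robot.observe()['time'])"
```

```text
the job is handed in; nothing more can be done
None
the job is handed in; nothing more can be done
```

The knob is in the locked position at the end of the short leg, and the job is handed in; hand-in gives no verdict. With the closed fingers I pushed it along the long leg to the corner stop (about 14 N). I then went round to its +x side and pushed it along the short leg to a firm stop (about 11 N), backed straight off and lifted clear. It took about 11 s of the 35 s allowed.

**Last checks:**
- **Position:** the knob shifted (-17, 44) px from corner to end, against (-18, 42) px expected for the full 32 mm. It didn't move when the fingers withdrew.
- **Knob height:** it looks seated on the plate in the last side picture.
- **Other objects:** the standoff, jar and screwdriver look unmoved in that picture.
- **Arm:** it is clear of everything, with contact force near zero.

**What disagreed:**
- **Fingertip height:** the real fingertips sat about 25–29 mm higher than the tool reading suggested, so my first pass went over the knob without touching it. I confirmed the offset by lowering over bare plate without contact, then worked about 30 mm lower by the reading.
- **End-stop position:** the tool stopped about 3 mm short of where I expected at the end of the short leg. I put this down to the fingers' real width and trusted the image measurement instead.
- **Upward force:** the last push put about 3 N upward on the knob. The pictures show no lift.

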